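Set and lock the side guide of a card feeder

TASK

With a fingertip, push the arms of the card feeder's star wheel round, counter-clockwise seen from above, until the side guide has slid the loose stack of cards up against the fixed fence and the guide's sprung pad is pressed in about half way. Then push the clamp lever round to its stop, where it points to the front edge of the feeder, to lock the setting, and leave the robot clear. Do not touch the stack or push the guide directly, lift nothing, and leave the bottle, pen cup and spare cards where they stand.

Things in the scene. Friction and masses are not known exactly. Their poses are not given: they have to be found in the camera images.
- machine: the card feeder, a fixed aluminium plate, x -100 to 100, y -250 to 220 mm in its own frame; deck 30 mm above the table. Origin on the table; x points away from its front edge (which faces the robot), y left, z up. Grey motor housing, 130 mm high, over y 158 to 218; before it the fixed steel fence, inner face y = 150, 75 mm high. Lever at the front, star wheel at the right end.
- wheel_hub (a point): on the vertical axis of the star wheel at mid-height of its arms, at (0, -130, 90) mm in the feeder's frame; hub radius 20, top 10 mm above. Three straight steel arms 12 mm thick, 120 degrees apart, no rim, each with a black 24 mm ball at its end; reach 90 mm. Beneath: a grey housing (x 90 by y 100 mm), top 36 mm below this point, then the deck and the guide's 41 mm high rack bar.
- wheel_ball (a point): centre of the ball at the end of one of the three wheel arms, 78 mm from the axis; it turns with the wheel.
- wheel (a joint): turn of the star wheel, rad, growing counter-clockwise seen from above, 0 to 3.6. It moves the guide 30 mm towards the fence per rad. It is stiff (0.31 Nm, about 5 N at 60 mm from the axis, a little more when the pad presses) and stays where it is left.
- guide: the side guide: an aluminium block 75 mm (x) x 22 mm (y) x 36 mm high standing just over the deck, on a rack bar along y that runs from the wheel's housing. Its axes are the feeder's; its origin is the feeder's origin when the wheel reads 0 and shifts along +y as it is driven. The block is centred at (40, -25) mm from this origin, top 68 mm above the table.
- pad_face (a point): centre of the front (+y) face of the black sprung pad, 65 mm wide and 36 mm high, carried 16 mm in front of the guide block on two pins.
- pad (a joint): how far the sprung pad is pressed back towards the guide block, m: 0 free (16 mm gap seen between pad and block), 0.016 fully in (no gap). Spring force 3 N at the start to 8 N fully in, more than the stack's friction, so the stack reaches the fence before the pad gives.
- cards: the loose stack of cards, 85 mm (x) x 60 mm (y) x 45 mm high, about 0.18 kg, which lies on the deck between pad and fence; origin under its centre. When flat against the fence its centre is at y = 120 mm in the feeder's frame.
- lever_pivot (a point): point on the vertical axis of the clamp lever at the mid-height of its arm, at (-55, 60, 56) mm in the feeder's frame; hub radius 13 mm, top 10 mm above this point.
- lever_tip (a point): outer end of the lever's arm axis, 80 mm from the pivot axis. The arm is a steel rod 11 mm thick with a black grip 16 mm thick on its last 20 mm (a round end adds 8 mm); its underside is about 20 mm above the deck.
- lever (a joint): turn of the clamp lever, rad, growing clockwise seen from above: at 0 (open) it points along the feeder's -y, to the wheel's side; at 1.5 (its stop, locked) it points to the front, along -x. Stays where it is left; about 2 N at 60 mm from the pivot.
- bottle: bystander: upright teal bottle, diameter 68 mm, 216 mm high, origin under its centre; to the right of the feeder.
- pen_cup: bystander: white cup of pens, diameter 72 mm, 140 mm high with the pens, origin under its centre; to the left of the feeder.
- spare_cards: bystander: lower stack of cards 85 x 55 x 30 mm on the table in front of the feeder's right end, origin under its centre.

How it is judged (in metres and radians):
On the way, in this order (a step that is already met when the one before it is completed fails the run):
1. the stack is against the fence and the pad is pressed in about half way (value of joint pad between 0.004 and 0.013 m and y of cards in the frame of machine above 0.116 m), for 0.3 s.
2. the clamp lever is at its locked stop (value of joint lever above 1.35 rad), for 0.2 s.
At the end, for the whole second after the job is handed in: The stack lies flat on the deck within 4 mm of the fence, the pad is pressed in between 4 and 13 mm of its 16 mm, the lever reads more than 1.35 of 1.5 rad, and all is at rest (all of step 1 and value of joint lever above 1.35 rad and angle between cards's own z axis and vertical below 0.1 rad and linear speed of guide below 0.01 m/s); the robot touches nothing.
It fails at once if the robot touched the stack (contact force between any of the fingers, the arm and cards above 1 N).
It fails at once if the robot pushed the guide or its pad directly (contact force between any of the fingers, the arm and guide above 2 N).
It fails at once if the stack was lifted or tipped (height (world z) of cards above 0.042 m or angle between cards's own z axis and vertical above 0.3 rad).
It fails at once if the clamp lever was closed before the guide was set (value of joint lever above 1.35 rad and value of joint pad below 0.002 m).
It fails at once if a bystander was moved more than 25 mm, lifted or tipped (distance of any of bottle, pen_cup, spare_cards from where it was at the start of the episode above 0.025 m or angle between any of bottle, pen_cup, spare_cards's own z axis and vertical above 0.3 rad).
It also fails if it takes over 69 s, if anything falls off the work surface, if the arm or the gripper's body presses on something with over 40 N, if the wrist force passes 120 N, or if a joint passes its speed limit or range.

ROBOT

A 6-joint arm with a two-finger parallel gripper is mounted at the origin on the work surface. World frame = base frame: x ahead of the robot, y to its left, z up, the work surface at z = 0. Lengths are in m, angles in degrees, forces in N, time in s.
With the tool pointing down it reaches from about 0.35 to 0.875 m from the base axis. Payload 4.2 kg.
Tool frame: the origin (TCP) lies at the very end of the fingers, on their centre line; the grasp point (between the pads) lies 19 mm behind it; z points along the fingers, y is the line along which they close (so a half turn about z gives the same grasp; the last joint's range is limited). The gripper opens to 87 mm and grips with 3 to 60 N. Pads are 19 mm wide; open, the fingers measure 117 mm over their backs; the gripper's body (75 mm by 190 mm) begins 51 mm behind the grasp point.
Start: joints at [-56.459, 22.042, 0.453, 0, -68.411, -14.817], TCP at [0.201, -0.592, 0.223] pointing down, gripper open.
Joint ranges: [-179.83, 179.83], [-69.29, 118.12], [-61.27, 80.66], [-181.25, 117.63], [-171.15, -9.14], [-177.46, 177.46]. Speed limits (degrees/s): [159.86, 159.86, 180, 180, 180, 180].

INTERFACE

Orientations are given as a 3x3 rotation matrix whose columns are the frame's x, y, z axes.
In Python, from station import sense, optics, r gives the robot as it stands. The module is installed in compiled form; this text tells all that it offers.
- The arm moves only by the shell command python3 -m pendant 'ROWS' [OPENING]. ROWS is JSON, a list that holds one entry, the list of rows, each a list of 4 numbers: the shift along the tool's x, y, z normalised to -1 to 1, where 1 is 100 mm, then the turn about the tool's z normalised to -1 to 1, where 1 is 2 rad. A call has 1 to 8 rows; each row is the pose to reach, as a shift and turn from the pose commanded when the call began, along the tool's axes at that moment; what a row does not reach only later rows make up. A row lasts 1/10 s, in which the tool goes at most 50 mm and 8.59 degrees, less where a joint would pass 70% of its speed; a pose out of reach is approached as far as the arm can. A call with a number of a shift or a turn outside -1 to 1 is refused whole. A call with a gripper value outside its range is refused whole. OPENING is the closure, from 0 (fully open) to 1 (shut), set as the call begins (- or left out, the last holds). The fingers move at their own pace and stop on an object; the grip force is fixed at half the most. Time passes only in rows, so rows that repeat a pose let the fingers close. It gives the time, the measured TCP pose, the force, the opening and the grip force at its end, in the units of the state.
- sense(): the state, without advancing time (a new reading comes with each control period).
- optics.capture(name): name is "scene" or "top" or "wrist"; returns the picture (480x640x3 uint8, red, green, blue); there is no depth.
- optics.get_calibration(name): a dict with "camera_matrix" (3x3 intrinsics, pixels), "distortion" ([k1, k2, p1, p2, k3] as OpenCV has them; the pictures are not rectified), "camera_from_world" (4x4, takes a point from world to camera coordinates). Camera axes: x right, y down, z forward; pixel columns grow to the right and rows downward; lengths in m; the calibration is good to about 2 mm. A picture is of the moment at which its call begins: read the wrist's pose just before it. get_calibration takes no time and is no camera call; for the wrist camera it gives the pose at the moment of the call.
- r.finish_job(): hands the job in; it is judged then, once.
The state is a dict: "time_s": time; "joints": joint angles; "joint_velocities": joint speeds; "effort": joint torques, N m; "tcp_pos": TCP position; "ee_rot": TCP orientation; "wrist_force": force on the tool from outside, world axes, zero at the start; "moment": the same for the moment, N m; "gripper_width": opening from 0.0 (shut) to 1.0 (fully open); "gripper_force": force on a finger pad.
Only numpy, scipy, OpenCV 4.12 (cv2) and the standard library are available. Lean on these libraries where they do the work, as an engineer would, in place of code of your own. Each camera call takes 0.05 s, during which the arm holds its last target. There are 200 camera calls.

## Working session

There is one attempt and no reset: what is moved stays moved. The work goes in short steps, Python scripts to look and compute and a shell command to move; the robot and the scene stay as the last step left them, time stands still between calls to the robot, and variables do not carry over. Pictures are saved under pics/ and viewed, at most 10 in all, crops included, and the job is handed in when it is done.

```bash
mkdir -p pics; python3 - <<'E'
from station import sense, optics
import cv2
for n in("scene","top"):
    cv2.imwrite(f"pics/{n}0.png",optics.capture(n)[:,:,::-1])
s=sense();print(s)
E
```

```text
{'time_s': 0.1, 'joints': array([-5.64577852e+01,  2.20865433e+01,  3.88028005e-01, -2.38176559e-02,
       -6.84100474e+01, -1.48166858e+01]), 'joint_velocities': array([-0.03736808, -0.03713196,  0.23680289,  0.04787254, -0.03191795,
        0.0648745 ]), 'effort': array([-3.89915249e-04, -3.91689241e+01,  1.87934661e+01,  4.23189238e+00,
        1.34468341e-02, -7.49779451e-05]), 'tcp_pos': array([ 0.20049122, -0.59141437,  0.22157375]), 'ee_rot': array([[-9.47116501e-01, -3.20889089e-01, -7.24777977e-04],
       [-3.20889888e-01,  9.47114811e-01,  1.79280903e-03],
       [ 1.11155100e-04,  1.93057294e-03, -9.99998130e-01]]), 'wrist_force': array([ 0.79445986, -0.5278876 ,  0.06825629]), 'moment': array([ 0.02679436,  0.00757853, -0.0606142 ]), 'gripper_force': 0.0, 'gripper_width': 0.9998210196274379}
```

View pics/top0.png

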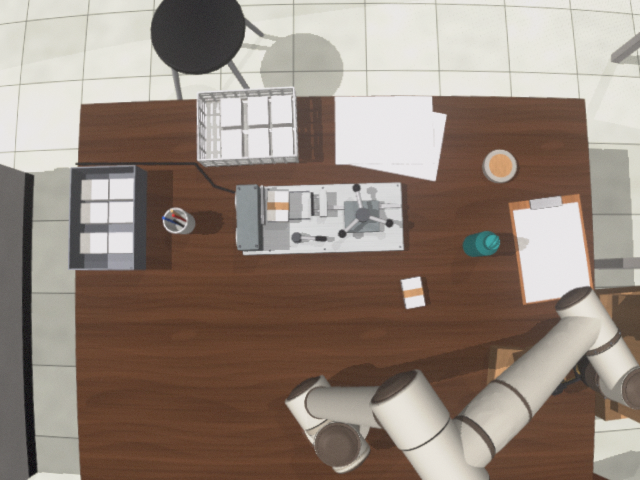

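View pics/scene0.png

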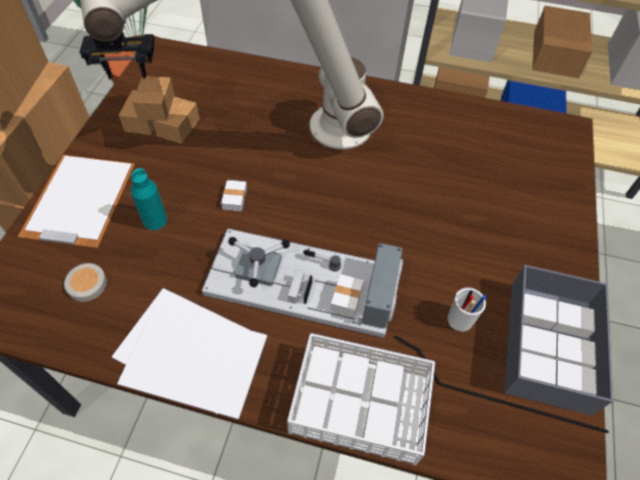

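The top view shows the feeder centred near (320,218), its wheel hub near (363,214), and balls near (356,188), (389,223) and (342,234). The lever runs from about (297,238) to (325,238). I'll enlarge this area.

```bash
cat > h.py <<'E'
import numpy as np,cv2
from station import sense,optics
def unproj(cam,uv,z,T=None):
    c=optics.get_calibration(cam);K=np.array(c["camera_matrix"]);D=np.array(c["distortion"]);T=np.array(c["camera_from_world"]) if T is None else T
    p=cv2.undistortPoints(np.array(uv,float).reshape(-1,1,2),K,D).reshape(-1,2)
    z=np.broadcast_to(z,len(p));R=T[:3,:3];o=-R.T@T[:3,3]
    d=np.c_[p,np.ones(len(p))]@R
    return o+d*((z-o[2])/d[:,2])[:,None]
def proj(cam,P,T=None):
    c=optics.get_calibration(cam);T=np.array(c["camera_from_world"]) if T is None else T
    return cv2.projectPoints(np.array(P,float),cv2.Rodrigues(T[:3,:3])[0],T[:3,3],np.array(c["camera_matrix"]),np.array(c["distortion"]))[0].reshape(-1,2)
E
python3 - <<'E'
from h import *
im=cv2.imread("pics/top0.png")[170:265,225:415]
cv2.imwrite("pics/topc.png",cv2.resize(im,None,fx=4.2,fy=4.2,interpolation=cv2.INTER_CUBIC))
print(np.array(optics.get_calibration("top")["camera_from_world"]).round(3))
E
```

```text
[[-0.012 -1.    -0.003  0.022]
 [-0.998  0.013 -0.055  0.525]
 [ 0.055  0.003 -0.998  1.516]
 [ 0.     0.     0.     1.   ]]
```

View pics/topc.png

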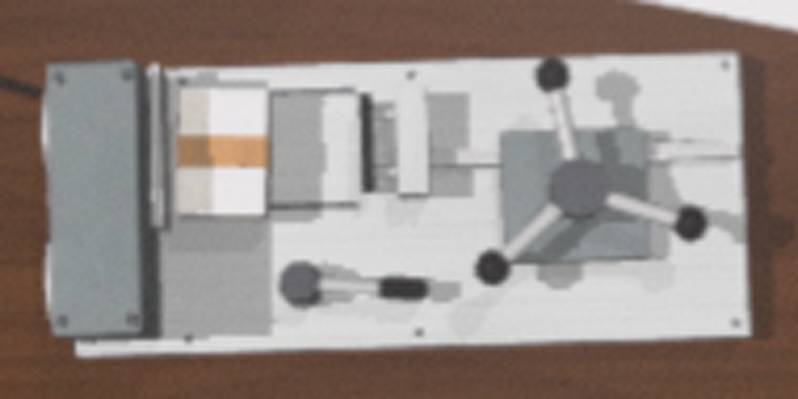

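In the crop, the deck corners are at (738,53), (750,336) and (76,356). The hub is at (579,187), and the balls are at (552,74), (690,223) and (492,268). The lever pivot is at (300,284) and its end at (427,289). Next I'll fit the pose.

```bash
cat >> h.py <<'E'
def c2f(p): return (np.array(p,float)+.5)/4.2-.5+[225,170]
E
python3 - <<'E'
from h import *
from scipy.optimize import least_squares
uv=c2f([(738,53),(750,336),(76,356),(579,187),(300,284)])
M=np.array([(.1,-.25,.03),(-.1,-.25,.03),(-.1,.22,.03),(0,-.13,.1),(-.055,.06,.066)])
def W(q,P):
    P=np.atleast_2d(P).astype(float);c,s=np.cos(q[2]),np.sin(q[2]);return P@np.array([[c,-s,0],[s,c,0],[0,0,1]]).T+[q[0],q[1],0]
f=least_squares(lambda q:(proj("top",W(q,M))-uv).ravel(),[.5,0,0])
q=f.x;print(q,np.degrees(q[2]),f.fun.round(2))
b=unproj("top",c2f([(552,74),(690,223),(492,268),(427,289)]),[.09,.09,.09,.056])
c,s=np.cos(q[2]),np.sin(q[2]);Ri=np.array([[c,s],[-s,c]])
bm=(b[:,:2]-q[:2])@Ri.T
print("machine",bm.round(4)); d=bm[:3]-[0,-.13];print(np.hypot(*d.T),np.degrees(np.arctan2(d[:,1],d[:,0])))
e=unproj("top",c2f([(362,140),(267,150),(398,140),(428,140)]),[.068,.075,.068,.068]);print(((e[:,:2]-q[:2])@Ri.T).round(4))
print("hub",W(q,[0,-.13,.09]),"lever",W(q,[-.055,.06,.056]))
o=unproj("top",[(413,293),(488,241)],[.03,.2]);print(o)
E
```

```text
[0.59294022 0.04860513 0.01811291] 1.037793577489354 [ 0.36 -0.41  0.24  0.21 -0.46  0.38  0.17  0.16 -0.3  -0.36]
machine [[ 0.0781 -0.1148]
 [-0.0248 -0.2035]
 [-0.0509 -0.0704]
 [-0.0615 -0.0266]]
[0.07959154 0.07757299 0.07834579] [  11.00397736 -108.64312997  130.48468051]
[[ 0.0404  0.0144]
 [ 0.0347  0.0785]
 [ 0.0396 -0.01  ]
 [ 0.039  -0.0304]]
hub [[ 0.59529477 -0.08137355  0.09      ]] lever [[0.53686252 0.10759913 0.056     ]]
[[ 0.37160749 -0.22887862  0.03      ]
 [ 0.51126345 -0.40248579  0.2       ]]
```

```bash
python3 -m pendant '[[[0,0,-0.6,0.154],[0,0,-0.6,0.154],[0,0,-0.6,0.154],[0,0,-0.6,0.154]]]' 1
for i in 1 2 3 4; do python3 -m pendant '[[[-1,1,0,0],[-1,1,0,0],[-1,1,0,0],[-1,1,0,0]]]' | tail -3; done
python3 -m pendant '[[[0,1,0,0],[0,1,0,0],[0,1,0,0]]]'
cat >> h.py <<'E'
Q=(0.59294,0.04861,0.01811)
def tm(s=None):
    s=s or sense();c,n=np.cos(Q[2]),np.sin(Q[2])
    p=s['tcp_pos'];m=np.array([[c,n],[-n,c]])@(p[:2]-Q[:2])
    R=s['ee_rot'];return m,p[2],np.degrees(np.arctan2(R[1,0],R[0,0]))%360-180-np.degrees(Q[2])
def to(mx,my,z):
    s=sense();m,_,_=tm(s);c,n=np.cos(Q[2]),np.sin(Q[2])
    w=np.array([Q[0]+c*mx-n*my,Q[1]+n*mx+c*my,z])
    return (s['ee_rot'].T@(w-s['tcp_pos'])*10).round(3)
E
python3 -c "
from h import *
print(tm(),to(.017,-.083,.12),sense()['time_s'])"
```

```text
time_s: 0.5
tcp_pos: [0.2005, -0.5912, 0.2813]
ee_rot: [[-1.0, -0.021, -0.0], [-0.021, 1.0, 0.002], [0.0, 0.002, -1.0]]
wrist_force: [-0.6, -0.2, -1.0]
gripper_width: 0.72
gripper_force: 0.0
wrist_force: [0.8, -1.2, -0.0]
gripper_width: 0.358
gripper_force: 0.0
wrist_force: [0.1, 0.5, -0.5]
gripper_width: 0.032
gripper_force: 0.0
wrist_force: [-0.4, -0.4, 0.2]
gripper_width: 0.004
gripper_force: 0.0
wrist_force: [-0.8, -0.2, 0.6]
gripper_width: 0.007
gripper_force: 0.0
time_s: 2.4
tcp_pos: [0.5902, -0.0815, 0.2814]
ee_rot: [[-1.0, -0.024, -0.002], [-0.024, 1.0, 0.001], [0.002, 0.001, -1.0]]
wrist_force: [0.4, 0.1, 0.3]
gripper_width: 0.001
gripper_force: 0.0
(array([-0.00504764, -0.13005266]), np.float64(0.28139222982415374), np.float64(0.3437089305680483)) [-0.227  0.468  1.614] 2.4
```

```bash
python3 -m pendant '[[[-0.23,0.47,0,0],[-0.23,0.47,0.4,0],[-0.23,0.47,0.8,0],[-0.23,0.47,0.8,0]]]' | head -2
python3 - <<'E'
from h import *
cv2.imwrite("pics/w1.png",optics.capture("wrist")[:,:,::-1])
T=np.array(optics.get_calibration("wrist")["camera_from_world"])
import math
# predicted: hub, balls, tip
c,n=np.cos(Q[2]),np.sin(Q[2])
w=lambda x,y,z:[Q[0]+c*x-n*y,Q[1]+n*x+c*y,z]
L=[w(0,-.13,.1)]+[w(.078*math.cos(math.radians(a)),-.13+.078*math.sin(math.radians(a)),.09) for a in(11,-109,130.5)]
print(proj("wrist",L).round(), to(.017,-.083,.12),sense()['time_s'])
E
```

```text
time_s: 2.8
tcp_pos: [0.6086, -0.0385, 0.1955]
[[247. 215.]
 [275. 317.]
 [136. 174.]
 [340. 133.]] [-0.01   0.049  0.795] 2.85
```

View pics/w1.png

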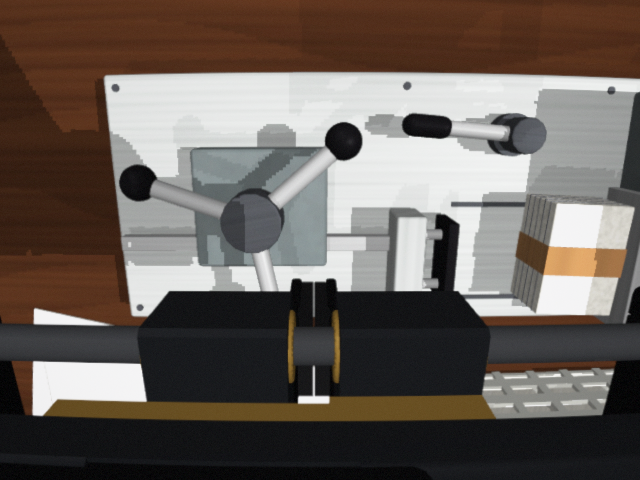

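The wrist view puts the hub at (252,220), the balls at (343,141) and (138,183), the pad at (445,255) and the stack edge at (518,255). All are within about 3 mm of the fit. I'll descend between the far arm and the front-left arm.

```bash
python3 -m pendant '[[[0,0.05,0.4,0],[0,0.05,0.8,0],[0,0.05,0.8,0]]]' | head -2
python3 -m pendant '[[[0,0,0.2,0],[0,0,0.44,0],[0,0,0.44,0],[0,0,0.44,0]]]'
python3 - <<'E'
from h import *
m,z,a=tm();print(m,z,a)
d=m-[0,-.13];print(np.hypot(*d),np.degrees(np.arctan2(d[1],d[0])))
for t in range(80,301,10):
    t=np.radians(t);print(round(np.degrees(t)),to(.052*np.cos(t),-.13+.052*np.sin(t),.076)[:2])
E
```

```text
time_s: 3.15
tcp_pos: [0.6105, -0.0334, 0.1194]
time_s: 3.55
tcp_pos: [0.615, -0.0326, 0.0813]
ee_rot: [[-1.0, -0.019, 0.004], [-0.019, 1.0, -0.0], [-0.004, -0.0, -1.0]]
wrist_force: [0.5, -1.0, 0.4]
gripper_width: 0.004
gripper_force: 0.0
[ 0.0205979  -0.08157749] 0.08133717609291041 0.06420387560708418
0.0526214068758816 66.95613897728973
80 [0.116 0.028]
90 [0.206 0.036]
100 [0.296 0.028]
110 [0.384 0.005]
120 [ 0.466 -0.033]
130 [ 0.541 -0.085]
140 [ 0.605 -0.149]
150 [ 0.657 -0.223]
160 [ 0.695 -0.306]
170 [ 0.719 -0.393]
180 [ 0.727 -0.483]
190 [ 0.719 -0.574]
200 [ 0.696 -0.661]
210 [ 0.657 -0.743]
220 [ 0.605 -0.818]
230 [ 0.541 -0.882]
240 [ 0.467 -0.934]
250 [ 0.385 -0.972]
260 [ 0.298 -0.996]
270 [ 0.207 -1.004]
280 [ 0.117 -0.996]
290 [ 0.029 -0.973]
300 [-0.053 -0.935]
```

```bash
python3 -m pendant '[[[0.12,0.03,0.02,0],[0.21,0.04,0.02,0],[0.30,0.03,0.02,0],[0.38,0,0.02,0],[0.47,-0.03,0.02,0],[0.54,-0.09,0.02,0],[0.60,-0.15,0.02,0],[0.60,-0.15,0.02,0]]]'
python3 - <<'E'
from h import *
cv2.imwrite("pics/w2.png",optics.capture("wrist")[:,:,::-1])
m,z,a=tm();print(m,z,a)
d=m-[0,-.13];print(np.hypot(*d),np.degrees(np.arctan2(d[1],d[0])))
for t in range(140,301,10):
    t=np.radians(t);print(round(np.degrees(t)),to(.052*np.cos(t),-.13+.052*np.sin(t),.076)[:2])
E
```

```text
time_s: 4.35
tcp_pos: [0.5565, -0.0476, 0.0789]
ee_rot: [[-1.0, -0.019, 0.009], [-0.019, 1.0, 0.001], [-0.009, 0.001, -1.0]]
wrist_force: [4.1, 4.0, 1.6]
gripper_width: 0.007
gripper_force: 2.2
[-0.03850884 -0.09548994] 0.0786124097735035 0.07813247077373076
0.051709519802928754 138.13459557839988
140 [ 0.013 -0.011]
150 [ 0.066 -0.085]
160 [ 0.104 -0.167]
170 [ 0.128 -0.255]
180 [ 0.136 -0.345]
190 [ 0.128 -0.435]
200 [ 0.104 -0.523]
210 [ 0.066 -0.605]
220 [ 0.014 -0.679]
230 [-0.05  -0.744]
240 [-0.124 -0.796]
250 [-0.206 -0.834]
260 [-0.293 -0.858]
270 [-0.384 -0.866]
280 [-0.474 -0.858]
290 [-0.562 -0.835]
300 [-0.644 -0.796]
```

View pics/w2.png

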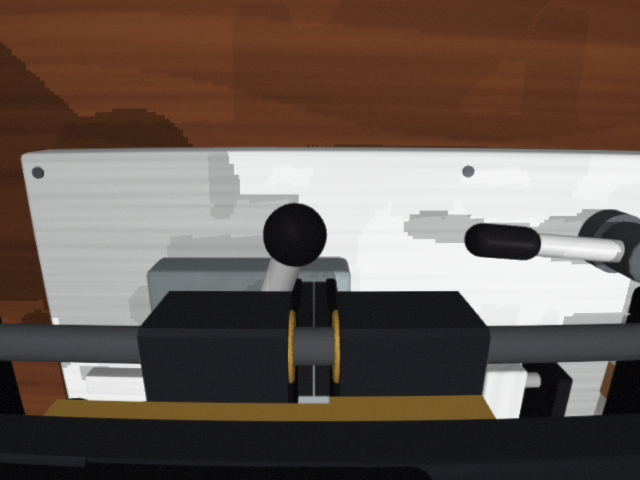

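The front-left ball is now at (295,235), being pushed by the finger. I'll continue the arc.

```bash
python3 -m pendant '[[[0.07,-0.08,0.02,0],[0.10,-0.17,0.02,0],[0.13,-0.25,0.02,0],[0.14,-0.34,0.02,0],[0.13,-0.43,0.02,0],[0.10,-0.52,0.02,0],[0.07,-0.60,0.02,0],[0.07,-0.60,0.02,0]]]'
python3 - <<'E'
from h import *
cv2.imwrite("pics/t2.png",cv2.resize(optics.capture("top")[170:265,225:415,::-1],None,fx=4.2,fy=4.2,interpolation=cv2.INTER_CUBIC))
m,z,a=tm();print(m,z,a)
d=m-[0,-.13];print(np.hypot(*d),np.degrees(np.arctan2(d[1],d[0])))
for t in range(210,321,10):
    t=np.radians(t);print(round(np.degrees(t)),to(.052*np.cos(t),-.13+.052*np.sin(t),.076)[:2])
E
```

```text
time_s: 5.2
tcp_pos: [0.5461, -0.1083, 0.074]
ee_rot: [[-1.0, -0.018, -0.004], [-0.018, 1.0, 0.0], [0.004, 0.0, -1.0]]
wrist_force: [-1.6, 2.1, 0.4]
gripper_width: 0.003
gripper_force: 1.1
[-0.04964586 -0.15602691] 0.07404311843612461 0.0014648430314632144
0.05605453832268565 -152.33416334067255
210 [-0.046  0.   ]
220 [-0.098 -0.074]
230 [-0.162 -0.138]
240 [-0.236 -0.19 ]
250 [-0.319 -0.228]
260 [-0.406 -0.252]
270 [-0.496 -0.26 ]
280 [-0.587 -0.252]
290 [-0.674 -0.228]
300 [-0.756 -0.19 ]
310 [-0.831 -0.138]
320 [-0.895 -0.074]
```

View pics/t2.png

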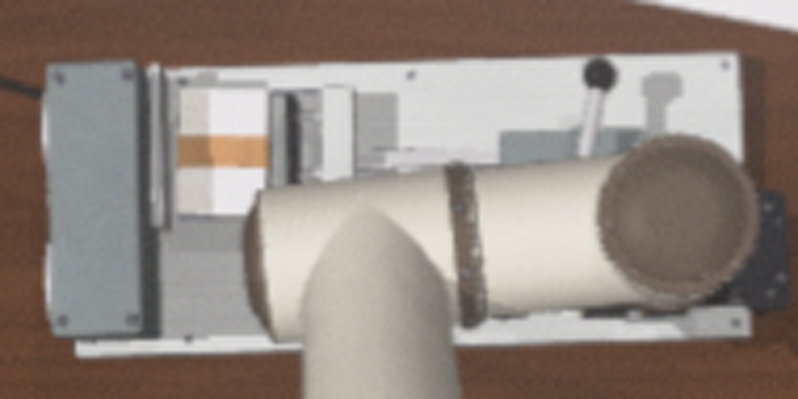

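The guide block's right edge has moved from column 428 to 355, about 52 mm, and one ball is now at (598,74). The wheel has therefore turned about 100°, with roughly 68° left. I'll push on about 45° and look again.

```bash
python3 -m pendant '[[[-0.10,-0.08,0,0],[-0.16,-0.14,0,0],[-0.24,-0.19,0,0],[-0.32,-0.23,0,0],[-0.36,-0.24,0,0],[-0.36,-0.24,0,0]]]'
python3 - <<'E'
from h import *
cv2.imwrite("pics/t3.png",cv2.resize(optics.capture("top")[170:265,225:415,::-1],None,fx=4.2,fy=4.2,interpolation=cv2.INTER_CUBIC))
m,z,a=tm();print(m,z,a)
d=m-[0,-.13];print(np.hypot(*d),np.degrees(np.arctan2(d[1],d[0])))
for t in range(250,311,5):
    t=np.radians(t);print(round(np.degrees(t)),to(.052*np.cos(t),-.13+.052*np.sin(t),.076))
E
```

```text
time_s: 5.85
tcp_pos: [0.5808, -0.1314, 0.0731]
ee_rot: [[-1.0, -0.018, -0.008], [-0.018, 1.0, 0.001], [0.008, 0.001, -1.0]]
wrist_force: [-3.5, 2.2, -0.5]
gripper_width: 0.005
gripper_force: 1.8
[-0.01529334 -0.17977554] 0.07313800743443341 -0.005846221462896484
0.05207197669708474 -107.07937353561626
250 [ 0.025  0.009 -0.028]
255 [-0.018 -0.005 -0.029]
260 [-0.062 -0.014 -0.029]
265 [-0.107 -0.02  -0.029]
270 [-0.153 -0.022 -0.03 ]
275 [-0.198 -0.02  -0.03 ]
280 [-0.243 -0.014 -0.03 ]
285 [-0.287 -0.004 -0.031]
290 [-0.331  0.009 -0.031]
295 [-0.372  0.027 -0.031]
300 [-0.413  0.047 -0.032]
305 [-0.451  0.072 -0.032]
310 [-0.487  0.099 -0.032]
```

View pics/t3.png

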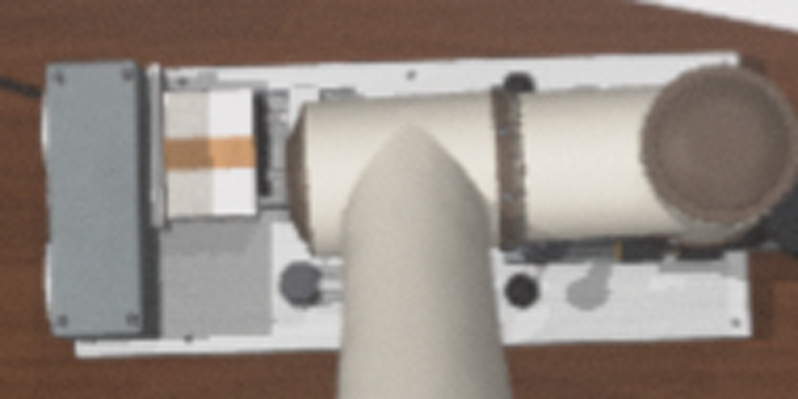

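The stack has moved about 13 px and is almost at the fence, with the pad against it. Balls are at (518,82) and (521,290). I'll push 8° more and measure in the scene view.

```bash
python3 -m pendant '[[[-0.04,-0.01,-0.03,0],[-0.09,-0.02,-0.03,0],[-0.09,-0.02,-0.03,0]]]'
python3 - <<'E'
from h import *
b=unproj("top",c2f([(552,74),(690,223),(492,268),(518,82),(521,290)]),.09)
c,n=np.cos(Q[2]),np.sin(Q[2]);bm=(b[:,:2]-Q[:2])@np.array([[c,n],[-n,c]]).T
h=bm[:3].mean(0);d=bm-h;print(h,np.hypot(*d.T),np.degrees(np.arctan2(d[:,1],d[:,0])))
a=cv2.resize(optics.capture("scene")[240:340,280:410,::-1],None,fx=6,fy=6,interpolation=cv2.INTER_CUBIC)
cv2.imwrite("pics/s4.png",a)
cv2.imwrite("pics/t4.png",cv2.resize(optics.capture("top")[170:265,225:415,::-1],None,fx=4.2,fy=4.2,interpolation=cv2.INTER_CUBIC))
m,z,a=tm();print(m,z,a)
d=m-[0,-.13];print(np.hypot(*d),np.degrees(np.arctan2(d[1],d[0])))
for t in range(255,311,5):
    t=np.radians(t);print(round(np.degrees(t)),to(.052*np.cos(t),-.13+.052*np.sin(t),.076))
E
```

```text
time_s: 6.2
tcp_pos: [0.5877, -0.133, 0.0751]
ee_rot: [[-1.0, -0.018, -0.013], [-0.018, 1.0, 0.001], [0.013, 0.001, -1.0]]
wrist_force: [-7.7, 3.3, -1.5]
gripper_width: 0.004
gripper_force: 3.4
[ 0.00082204 -0.12957893] [0.07870424 0.07824184 0.07856038 0.08179177 0.07815785] [  10.81392038 -109.11329336  131.14226177   27.46406423  148.91870293]
[-0.00847201 -0.18151969] 0.07516920294540151 -0.024621477530395897
0.05221161918790617 -99.33827436380689
255 [ 0.05   0.013 -0.008]
260 [ 0.006  0.003 -0.008]
265 [-0.039 -0.003 -0.009]
270 [-0.085 -0.005 -0.009]
275 [-0.13  -0.003 -0.01 ]
280 [-0.175  0.003 -0.01 ]
285 [-0.219  0.013 -0.011]
290 [-0.262  0.027 -0.012]
295 [-0.304  0.044 -0.012]
300 [-0.345  0.065 -0.012]
305 [-0.383  0.089 -0.013]
310 [-0.419  0.117 -0.013]
```

View pics/s4.png

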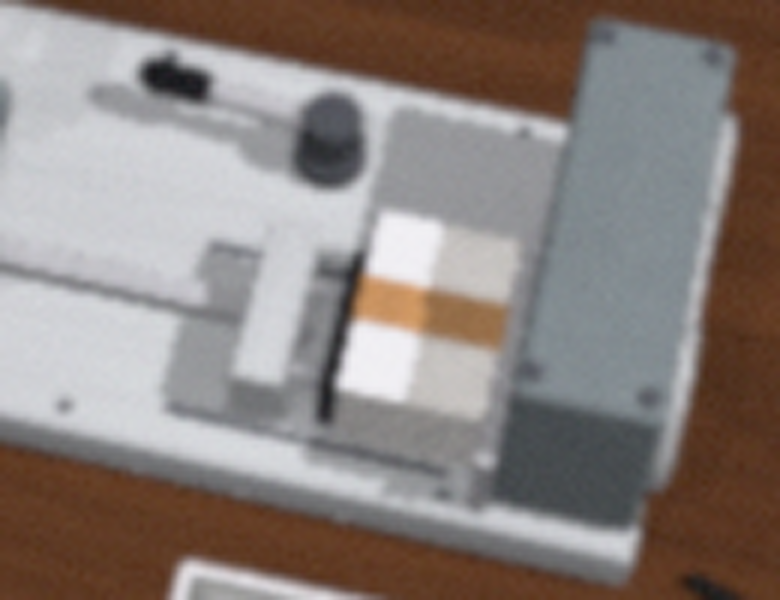

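The scene view shows the stack close to the fence, pad at about (340,340), with a clear gap between the block's right edge (~300) and the pad. I'll track the stripe numerically and push 8° more.

```bash
python3 -m pendant '[[[-0.04,-0.005,0,0],[-0.09,-0.005,0,0],[-0.09,-0.005,0,0]]]'
cat >> h.py <<'E'
def stripe(im):
    im=im.astype(float);w=np.clip((im[...,2]-im[...,0]-60)/100,0,1)*(im[...,2]>150);w[:, 400:]=0
    w[:100]=0;w[200:]=0
    return (w.sum(0)*np.arange(w.shape[1])).sum()/w.sum()
E
python3 - <<'E'
from h import *
cv2.imwrite("pics/s5.png",cv2.resize(optics.capture("scene")[240:340,280:410,::-1],None,fx=6,fy=6,interpolation=cv2.INTER_CUBIC))
cv2.imwrite("pics/t5.png",cv2.resize(optics.capture("top")[170:265,225:415,::-1],None,fx=4.2,fy=4.2,interpolation=cv2.INTER_CUBIC))
for n in("topc","t2","t3","t4","t5"):print(n,stripe(cv2.imread(f"pics/{n}.png")))
m,z,a=tm();print(m,z,a)
d=m-[0,-.13];print(np.hypot(*d),np.degrees(np.arctan2(d[1],d[0])))
for t in range(265,311,5):
    t=np.radians(t);print(round(np.degrees(t)),to(.052*np.cos(t),-.13+.052*np.sin(t),.076))
cv2.imwrite("pics/cmp.png",np.hstack([cv2.imread(f"pics/t{i}.png")[50:250,130:390] for i in (3,4,5)]))
E
```

```text
time_s: 6.6
tcp_pos: [0.5959, -0.1334, 0.0751]
ee_rot: [[-1.0, -0.018, -0.015], [-0.018, 1.0, 0.001], [0.015, 0.001, -1.0]]
wrist_force: [-8.4, 3.0, 0.7]
gripper_width: -0.0
gripper_force: 3.8
topc 232.42146066960845
t2 232.44181667240366
t3 222.98027370237944
t4 222.25133973576698
t5 221.75305014037207
[-0.00041755 -0.18203131] 0.07509178876787173 -0.021715916350594444
0.05203298861570849 -90.45978577635819
265 [ 0.041  0.002 -0.008]
270 [-0.004  0.    -0.009]
275 [-0.049  0.002 -0.01 ]
280 [-0.094  0.008 -0.01 ]
285 [-0.139  0.018 -0.011]
290 [-0.182  0.032 -0.012]
295 [-0.224  0.049 -0.012]
300 [-0.264  0.07  -0.013]
305 [-0.302  0.094 -0.013]
310 [-0.338  0.122 -0.014]
```

View pics/cmp.png

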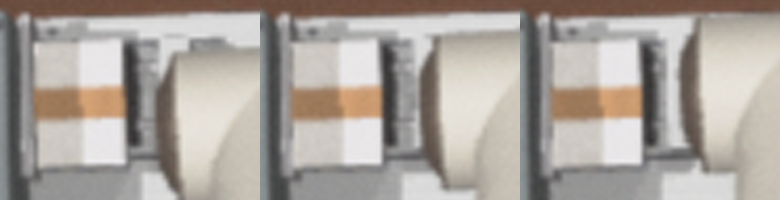

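The stripe shifted less than 1 px between the last frames, so the stack is at the fence. The pad-to-block gap is shrinking, so I'll check it in the scene view.

```bash
python3 - <<'E'
from h import *
a=[cv2.imread(f"pics/s{i}.png")[200:460,150:540] for i in (4,5)]
cv2.imwrite("pics/cmp2.png",np.vstack([cv2.resize(np.hstack(a),None,fx=1.02,fy=1.02),cv2.resize(np.hstack([cv2.imread(f"pics/t{i}.png")[80:200,220:320] for i in (3,4,5)]),(796,318),interpolation=cv2.INTER_CUBIC)]))
E
```

```text
(no output)
```

View pics/cmp2.png

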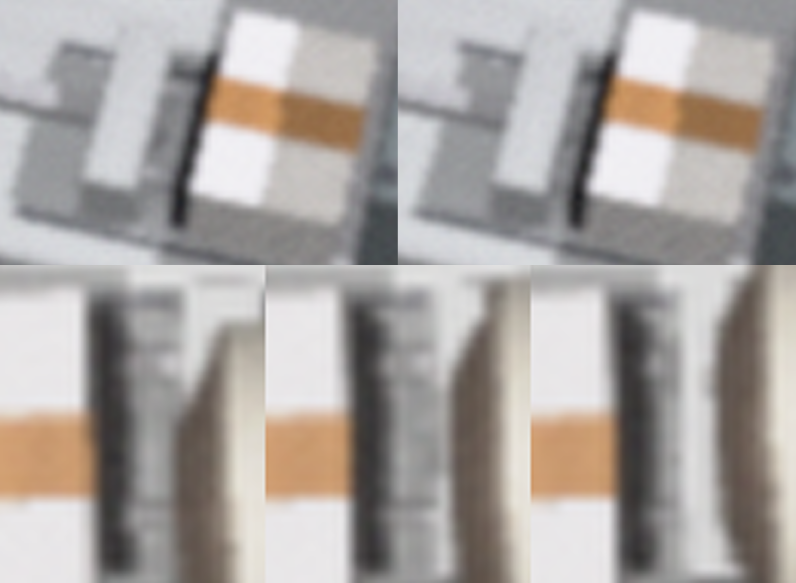

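The top-view gap fell from about 13 mm to about 6–7 mm, and the scene view agrees, so the pad is pressed in roughly 8–9 mm. I'll stop there, back off the arm, rise and go to the lever.

```bash
python3 -m pendant '[[[0.1,-0.03,0,0],[0.2,-0.03,0,0],[0.2,-0.03,-0.4,0],[0.2,-0.03,-0.8,0],[0.2,-0.03,-1,0],[0.2,-0.03,-1,0]]]' | head -3
python3 -m pendant '[[[0.1,0.5,0,0],[0.1,1,0,0],[0.1,1,0,0],[0.1,1,0,0]]]' | head -2
python3 - <<'E'
from h import *
print(tm(),to(-.031,.003,.045))
E
```

```text
time_s: 7.3
tcp_pos: [0.5846, -0.1378, 0.1826]
ee_rot: [[-1.0, -0.019, 0.011], [-0.019, 1.0, -0.001], [-0.011, -0.001, -1.0]]
time_s: 7.7
tcp_pos: [0.5699, -0.0364, 0.1771]
(array([-0.02455638, -0.08456602]), np.float64(0.1771370213313293), np.float64(0.17058408133254188)) [0.062 0.876 1.321]
```

```bash
python3 -m pendant '[[[0.06,0.5,0,0],[0.06,0.88,0,0],[0.06,0.88,0.3,0],[0.06,0.88,0.6,0],[0.06,0.88,0.6,0]]]' | head -2
python3 - <<'E'
from h import *
print(tm(),to(-.031,.003,.045),sense()['wrist_force'])
cv2.imwrite("pics/w6.png",optics.capture("wrist")[:,:,::-1])
E
```

```text
time_s: 8.2
tcp_pos: [0.5595, 0.0488, 0.1132]
(array([-0.03347128,  0.00076011]), np.float64(0.1132088416231517), np.float64(-0.08105802393408412)) [-0.031  0.024  0.682] [-1.31390384 -0.77295612  0.15442406]
```

View pics/w6.png

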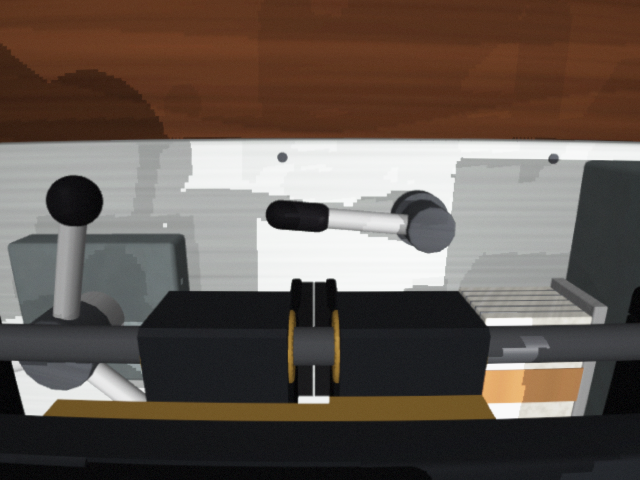

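The lever's grip is at (268–328,215) and its pivot at (425,225). The finger sits on its far side as planned, so I'll descend.

```bash
python3 -m pendant '[[[-0.02,0.02,0.3,0],[-0.02,0.02,0.6,0],[-0.02,0.02,0.68,0],[-0.02,0.02,0.68,0]]]'
python3 - <<'E'
from h import *
print(tm())
for t in range(290,199,-10):
    r=np.radians(t);print(t,to(-.055+.06*np.cos(r),.06+.06*np.sin(r),.045))
E
```

```text
time_s: 8.65
tcp_pos: [0.5649, 0.0518, 0.0497]
ee_rot: [[-1.0, -0.018, -0.001], [-0.018, 1.0, -0.001], [0.001, -0.001, -1.0]]
wrist_force: [-0.6, 0.1, 0.5]
gripper_width: 0.005
gripper_force: 0.0
(array([-0.02798775,  0.00367079]), np.float64(0.04969948752648622), np.float64(0.0035124718671322164))
290 [ 0.065 -0.     0.047]
280 [ 0.166 -0.028  0.047]
270 [ 0.27  -0.037  0.047]
260 [ 0.374 -0.028  0.047]
250 [ 0.475 -0.     0.047]
240 [0.57  0.044 0.047]
230 [0.656 0.104 0.047]
220 [0.73  0.178 0.047]
210 [0.79  0.263 0.047]
200 [0.834 0.358 0.047]
```

```bash
python3 -m pendant '[[[0.07,0,0.02,0],[0.17,-0.03,0.02,0],[0.27,-0.03,0.02,0],[0.37,-0.03,0.02,0],[0.47,0,0.02,0],[0.57,0.04,0.02,0],[0.66,0.10,0.02,0],[0.73,0.18,0.02,0]]]'
python3 -m pendant '[[[0.05,0.06,0,0],[0.06,0.09,0,0],[0.06,0.09,0,0]]]'
python3 - <<'E'
from h import *
m,z,a=tm();print(m,z,a)
d=m-[-.055,.06];print(np.hypot(*d),np.degrees(np.arctan2(d[1],d[0]))%360)
for t in range(215,195,-4):
    r=np.radians(t);print(t,to(-.055+.06*np.cos(r),.06+.06*np.sin(r),.045))
E
```

```text
time_s: 9.45
tcp_pos: [0.4892, 0.0688, 0.0472]
ee_rot: [[-1.0, -0.018, -0.003], [-0.018, 1.0, -0.001], [0.003, -0.001, -1.0]]
wrist_force: [0.8, -0.5, -1.2]
gripper_width: 0.005
gripper_force: 1.0
time_s: 9.75
tcp_pos: [0.4839, 0.0782, 0.0471]
ee_rot: [[-1.0, -0.019, -0.003], [-0.019, 1.0, -0.001], [0.003, -0.001, -1.0]]
wrist_force: [-0.4, 0.2, -0.1]
gripper_width: 0.007
gripper_force: 0.0
[-0.10852718  0.03153804] 0.047073517579704446 0.06910521349947585
0.06062377250624814 208.00087819763925
215 [-0.044 -0.06   0.021]
211 [-0.021 -0.024  0.021]
207 [-0.001  0.012  0.021]
203 [0.017 0.05  0.021]
199 [0.032 0.089 0.021]
```

```bash
python3 -m pendant '[[[0.01,0.03,0,0],[0.02,0.06,0,0],[0.02,0.06,0,0],[0.02,0.06,0,0]]]'
python3 - <<'E'
from h import *
cv2.imwrite("pics/w7.png",optics.capture("wrist")[:,:,::-1]);print(tm())
E
```

```text
time_s: 10.15
tcp_pos: [0.4829, 0.0841, 0.0474]
ee_rot: [[-1.0, -0.019, -0.0], [-0.019, 1.0, -0.0], [0.0, -0.0, -1.0]]
wrist_force: [-1.0, -1.4, 0.1]
gripper_width: 0.004
gripper_force: 0.4
(array([-0.10928379,  0.03740623]), np.float64(0.047453716588236564), np.float64(0.0295974367570504))
```

View pics/w7.png

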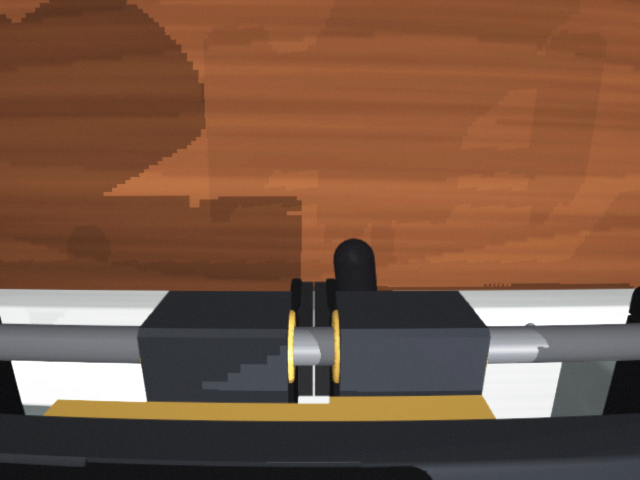

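That makes 12 pictures viewed, over the limit of 10, so from here I'll use numbers only. The last one shows the grip at (355,265) beside the finger, with the lever almost at its stop. I'll nudge it until the force rises.

```bash
python3 -m pendant '[[[0,0.02,0,0],[0,0.02,0,0],[0,0.02,0,0]]]' | grep -E "tcp|force"; python3 -m pendant '[[[0,0.02,0,0],[0,0.02,0,0],[0,0.02,0,0]]]'| grep -E "tcp|force"; python3 -m pendant '[[[0,0.02,0,0],[0,0.02,0,0],[0,0.02,0,0]]]'| grep -E "tcp|force"
```

```text
tcp_pos: [0.4827, 0.0859, 0.0475]
wrist_force: [-0.7, -1.3, 0.2]
gripper_force: 0.7
tcp_pos: [0.4824, 0.0875, 0.0474]
wrist_force: [-1.5, -4.0, 1.0]
gripper_force: 2.1
tcp_pos: [0.4822, 0.0879, 0.0474]
wrist_force: [1.8, -11.9, -0.4]
gripper_force: 5.9
```

The force climbed to 12 N with no more motion, so the lever is at its stop. I'll back off, rise and retreat, then check the guide numerically.

```bash
python3 -m pendant '[[[0,-0.1,0,0],[0,-0.25,0,0],[0,-0.25,-0.4,0],[0,-0.25,-0.8,0],[0,-0.25,-1,0],[0,-0.25,-1,0]]]' | head -2
python3 -m pendant '[[[0.3,-0.4,-0.5,0],[0.5,-0.8,-0.5,0],[0.6,-1,-0.5,0],[0.6,-1,-0.5,0],[0.6,-1,-0.5,0]]]'
python3 - <<'E'
from h import *
im=cv2.resize(optics.capture("top")[170:265,225:415,::-1],None,fx=4.2,fy=4.2,interpolation=cv2.INTER_CUBIC)
cv2.imwrite("pics/t8.png",im);print(stripe(im))
for f in("topc","t5","t8"):
    g=cv2.imread(f"pics/{f}.png",0)
    for r in((110,130),(150,175)):print(f,r,g[r[0]:r[1],240:440:4].mean(0).astype(int).tolist())
# dark lever grip after: pixels near expected pointing -x
c,n=np.cos(Q[2]),np.sin(Q[2]);w=lambda x,y,z:[Q[0]+c*x-n*y,Q[1]+n*x+c*y,z]
for k in(1.2,1.35,1.5):
    t=1.5*np.pi-k
    p=proj("top",[w(-.055+.072*np.cos(t),.06+.072*np.sin(t),.062)])[0];print(k,p,cv2.getRectSubPix(im,(5,5),tuple(map(float,((p-[225,170]+.5)*4.2-.5)))).mean())
g=im[:,:,:].max(2);ys,xs=np.where(g[300:385,180:420]<60);print("dark",xs.mean()+180,ys.mean()+300,len(xs), c2f((xs.mean()+180,ys.mean()+300)))
E
```

```text
time_s: 11.7
tcp_pos: [0.4862, 0.0659, 0.1514]
time_s: 12.2
tcp_pos: [0.4251, -0.0366, 0.1972]
ee_rot: [[-1.0, -0.017, 0.001], [-0.017, 1.0, 0.001], [-0.001, 0.001, -1.0]]
wrist_force: [1.0, 0.0, 0.9]
gripper_width: 0.003
gripper_force: 0.0
222.37268960252985
topc (110, 130) [230, 230, 229, 230, 231, 231, 211, 161, 142, 166, 166, 166, 165, 165, 166, 166, 166, 165, 166, 166, 178, 208, 219, 218, 218, 218, 218, 216, 212, 194, 136, 69, 71, 113, 150, 150, 153, 164, 170, 191, 212, 217, 217, 216, 215, 215, 206, 179, 163, 164]
topc (150, 175) [182, 180, 181, 181, 183, 183, 160, 126, 133, 166, 166, 166, 166, 166, 166, 165, 166, 165, 166, 165, 167, 181, 209, 219, 218, 217, 216, 211, 208, 200, 152, 80, 68, 99, 137, 152, 149, 150, 156, 173, 207, 215, 215, 214, 212, 214, 210, 169, 142, 150]
t5 (110, 130) [230, 229, 189, 104, 55, 62, 100, 134, 143, 175, 219, 205, 161, 94, 88, 92, 104, 149, 209, 221, 220, 221, 220, 220, 220, 221, 221, 221, 222, 222, 221, 221, 221, 219, 214, 210, 206, 203, 199, 199, 197, 195, 194, 192, 190, 190, 190, 187, 183, 179]
t5 (150, 175) [183, 185, 179, 115, 60, 57, 82, 123,
[... 244 characters left out ...]
57, 63, 101, 133, 143, 174, 220, 217, 218, 217, 215, 213, 200, 140, 153, 164, 165, 164, 165, 166, 166, 165, 165, 173, 199, 219, 218, 217, 218, 217, 218, 217, 217, 218, 217, 217, 216, 217, 216, 216, 217, 217, 216, 216, 216, 216]
t8 (150, 175) [183, 185, 180, 115, 61, 58, 83, 122, 154, 183, 216, 215, 215, 214, 213, 210, 196, 149, 139, 147, 150, 150, 151, 152, 159, 177, 188, 189, 195, 201, 200, 200, 202, 203, 201, 200, 199, 198, 195, 194, 197, 196, 195, 195, 195, 196, 194, 193, 195, 195]
1.2 [305.64321762 260.24325214] 78.50666666666666
1.35 [302.04750512 261.45872897] 76.12
1.5 [298.31237404 262.12264515] 64.10666666666667
dark 312.86516853932585 374.685393258427 89 [299.11075441 258.82985554]
```

Gap is about 11 px against 24.5 px when free, so the pad is pressed in about 8.5 mm, and it didn't change when I retreated. The lever grip lies at the 1.5 rad stop and the robot is clear.

```bash
python3 -c "
from station import r
print(r.finish_job())"
```

```text
the job is handed in; nothing more can be done
None
```

I handed the job in at about 12 s with the stack against the fence, the pad pressed in about 8.5 mm, the lever at its stop and the robot clear; no verdict came back, and I viewed 12 pictures, two over the limit of 10.

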